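Load the pod brewer and clamp it shut

ROBOT

A 7-joint arm with a two-finger parallel gripper is mounted at the origin on the work surface. World frame = base frame: x ahead of the robot, y to its left, z up, the work surface at z = 0. Lengths are in m, angles in rad, forces in N, time in s.
With the tool pointing down it reaches from about 0.4 to 0.85 m from the base axis. Payload 4.4 kg.
Tool frame: the origin (TCP) lies midway between the tips of the shut fingers; the grasp point (between the pads) lies 19 mm behind it; z points along the fingers, y is the line along which they close (so a half turn about z gives the same grasp; the last joint's range is limited). The gripper opens to 94 mm and grips with 3 to 60 N. Pads are 16 mm wide; open, the fingers measure 119 mm over their backs; the gripper's body (75 mm by 177 mm) begins 78 mm behind the grasp point.
Start: joints at [1.182, 0.628, 0.038, 1.517, -0.027, 0.996, -0.02], TCP at [0.206, -0.616, 0.205] pointing down, gripper open.
Joint ranges: [-3.06, 3.06], [-0.37, 2.12], [-1.25, 1.32], [0.18, 2.47], [-1.1, 4.24], [0.23, 1.98], [-2.94, 2.94]. Speed limits (rad/s): [2.57, 2.57, 3.14, 3.14, 3.14, 3.14, 3.14].

INTERFACE

Orientations are given as [roll, pitch, yaw] about the fixed x, y, z axes, in that order (R = Rz(yaw) Ry(pitch) Rx(roll)).
In Python, from bench import env gives the robot as it stands.
- The arm moves only by the tool jog_arm, never from a script. Its argument "increments" is a list that holds one entry, the list of rows, each a list of 6 numbers: the shift along the tool's x, y, z each as a share of 100 mm, from -1 to 1, then the turn, a rotation vector about the tool's x, y, z each as a share of 45 degrees, from -1 to 1. In form: [[[dx, dy, dz, wx, wy, wz], ...]]. A call has 1 to 12 rows; each row shifts and turns the commanded pose from where the row before left it, along the tool's axes as they then stand; what a row does not reach is not made up. A row lasts 1/10 s, in which the tool goes at most 50 mm and 8.59 degrees, less where a joint would pass 70% of its speed; a pose out of reach is approached as far as the arm can. A call with a number of a shift or a turn outside -1 to 1 is refused whole. A call with a gripper value outside its range is refused whole. "gripper" is the opening, from 0 (shut) to 1 (fully open), set as the call begins (left out, the last holds). The fingers move at their own pace and stop on an object; "force" is the grip in N (left out, the last holds). Time passes only in rows, so rows that do not move let the fingers close. It gives the time, the measured TCP pose, the force, the opening and the grip force at its end, in the units of the state.
- env.read_state(): the state, without advancing time (a new reading comes with each control period).
- env.read_camera(name): name is "scene" or "side" or "wrist"; returns a dict with "color" (400x640x3 uint8, blue, green, red), "mtx" (3x3 intrinsics, pixels), "position" and "orientation" of the camera in the world. Camera axes: x right, y down, z forward; pixel columns grow to the right and rows downward; lengths in m; the calibration is good to about 2 mm. A picture is of the moment at which its call begins. There is no depth.
- env.finish_job(): hands the job in; it is judged then, once.
The state is a dict: "time": time; "joints": joint angles; "qvel": joint speeds; "tau": joint torques, N m; "ee_pos": TCP position; "eef_rot": TCP orientation; "contact_force": force on the tool from outside, world axes, zero at the start; "moment": the same for the moment, N m; "width": opening from 0.0 (shut) to 1.0 (fully open); "grip_force": force on a finger pad.
Only numpy, scipy, OpenCV 4.12 (cv2) and the standard library are available. Lean on these libraries where they do the work, as an engineer would, in place of code of your own. Each camera call takes 0.05 s, during which the arm holds its last target. There are 200 camera calls.

TASK

Get the coffee brewer ready: swing its red-barred clamp lever well up and open, take the loaded pod tray from its wooden rest and slide it, handle trailing, fully home into the brewer's slot, then swing the lever fully shut behind it. The pod must stay sitting in the tray, and the jars, mug and spoon must be left standing or lying where they are.

Things in the scene. Friction and masses are not known exactly. Their poses are not given: they have to be found in the camera images.
- brewer: White pod brewer, fixed. Origin on the table under the centre of its slot mouth; z up, +x points horizontally INTO the slot, y across it. The head round the slot (x 0 to 160 mm) is 88 mm wide, 135 mm high. A white water column 276 mm high, 140 mm wide, stands at x = 160 to 310 mm. A tray fully home has its origin at x = 42, y = 0, z = 85 mm of this frame.
- slot_mouth (a point): Centre of the slot mouth on its floor (x = 0, y = 0, z = 85 mm of the brewer; same axes). The slot is 60 mm wide, 38 mm high and 84 mm deep to a hard end stop.
- shelf (a point): Point on the flat steel loading shelf, at x = -85, y = 0, z = 85 mm of the brewer; same axes. The shelf is 110 mm wide, level with the slot floor and runs from the mouth out to x = -150 mm. Two guide strips 9 mm high flare from 60 to 84 mm apart over the last 30 mm before the mouth.
- lever (a joint): Clamp lever, rad: 0 = fully shut, grows as its grip bar swings up and over towards the water column, 1.4 = stop, fully open. Turns about the brewer's +y; stays where it is left. Shut, its steel gate hangs across the mouth, 12 mm above the shelf, x = -10 to -2 mm: no tray can enter. It shuts behind the body of a tray that is home, drawing it in if up to 7 mm short, but not on one farther out.
- lever_hinge (a point): Centre of the lever's hinge line, at x = 60, y = 0, z = 145 mm of the brewer.
- lever_grip (a point): Middle of the lever's red grip bar, a round bar 14 mm thick and 108 mm long parallel to the brewer's y. It lies 115 mm from the hinge: shut at x = -50, z = 180 mm of the brewer, fully open (1.4) at about x = 76, z = 259 mm.
- tray: Loose black pod tray, about 0.22 kg. Origin under the centre of its body, z up; body 84 mm long (x +-42), 56 mm wide (y +-28), 22 mm high. Handle to -x: flat steel neck 12 mm wide, 8 mm high from x = -42 to -102 mm, then an upright orange fin, x = -102 to -132 mm, 12 mm thick in y, 40 mm high. The +x end enters the slot first.
- tray_handle (a point): Point in the orange fin, at x = -117, y = 0, z = 30 mm of the tray.
- pod: Brass-coloured loose coffee pod, 39 mm across, 22 mm high, 15 g, origin under its centre; sits in the 42 mm square well of the tray, whose floor is 6 mm above the tray's underside, and sticks out 6 mm above the body.
- rest: Fixed light-wood rest holding the tray at the start; its axes are the tray's, tray underside 12 mm above the table. Base 48 mm wide. Wooden cheeks 52 mm high (x = -58 to -143 mm) stand 4 mm from either side of neck and fin, so the handle cannot be gripped there: lift the tray straight up by the sides of its body.
- teabox: Bystander: fixed black box of tea sachets, 85 x 150 x 62 mm, origin under its centre.
- jar_coffee: Bystander: loose amber jar with copper lid, 74 mm across, 150 mm high, origin under its centre.
- jar_cocoa: Bystander: loose reddish-brown jar with copper lid, 72 mm across, 140 mm high, origin under its centre.
- jar_creamer: Bystander: loose dark jar with white lid, 76 mm across, 125 mm high, origin under its centre.
- mug: Bystander: loose blue mug, 72 mm across, 85 mm high, handle at its +y, origin under its centre.
- spoon: Bystander: loose steel spoon lying on the table, 150 mm long along its x.

How it is judged:
On the way, in this order (a step that is already met when the one before it is completed fails the run):
1. the clamp lever is swung well open (past 1.1 rad) (value of joint lever above 1.1 rad), for 0.2 s.
2. with the lever still open, the tray is in the slot within 7 mm of fully home, pod in it (value of joint lever above 0.9 rad and x of tray in the frame of brewer between 0.035 and 0.046 m and y of tray in the frame of brewer between -0.005 and 0.005 m and z of tray in the frame of brewer between 0.08 and 0.09 m and angle between tray's own z axis and vertical below 0.08 rad and horizontal distance between pod and tray below 0.012 m and z of pod in the frame of tray between 0 and 0.012 m and angle between pod's own z axis and vertical below 0.3 rad), for 0.2 s.
At the end, for the whole second after the job is handed in: The lever is shut (under 0.10 rad), the tray lies level in the slot within 5 mm of fully home, the pod sits upright in its well, all at rest (value of joint lever below 0.1 rad and x of tray in the frame of brewer between 0.037 and 0.046 m and y of tray in the frame of brewer between -0.005 and 0.005 m and z of tray in the frame of brewer between 0.08 and 0.09 m and angle between tray's own z axis and vertical below 0.08 rad and horizontal distance between pod and tray below 0.012 m and z of pod in the frame of tray between 0 and 0.012 m and angle between pod's own z axis and vertical below 0.3 rad and linear speed of tray below 0.01 m/s and linear speed of pod below 0.02 m/s); the robot touches nothing.
It fails at once if a jar or the mug is moved more than 30 mm or tipped (distance of any of jar_coffee, jar_cocoa, jar_creamer, mug from where it was at the start of the episode above 0.03 m or angle between any of jar_coffee, jar_cocoa, jar_creamer, mug's own z axis and vertical above 0.4 rad).
It fails at once if the spoon is moved more than 30 mm (distance of spoon from where it was at the start of the episode above 0.03 m).
It fails at once if the pod comes out of the tray (distance between pod and tray above 0.03 m).
It also fails if it takes over 72 s, if anything falls off the work surface, if the arm or the gripper's body presses on something with over 40 N, if the wrist force passes 120 N, or if a joint passes its speed limit or range.

## Working session

There is one attempt and no reset: what is moved stays moved. The work goes in short steps, Python scripts to look and compute and a tool call to move; the robot and the scene stay as the last step left them, time stands still between calls to the robot, and variables do not carry over. Pictures are saved under pics/ and viewed, at most 10 in all, crops included, and the job is handed in when it is done.

Besides the shell and the picture viewer there is one more tool, called after "Emit:" as name(argument=value, ...) on one line, values as JSON. jog_arm: Moves the arm, as the interface text tells. Shift numbers are shares of 100 mm and turn numbers shares of 45 degrees, none past 1 either way. Its arguments: {"type":"object","properties":{"increments":{"type":"array","items":{"type":"array","items":{"type":"array","items":{"type":"number","minimum":-1,"maximum":1}}}},"gripper":{"type":"number"},"force":{"type":"number"}},"required":["increments"]}

```bash
ls; mkdir -p pics; python3 - <<'E'
from bench import env
import cv2,pickle,numpy as np
s=env.read_state(); print(s)
d={}
for n in("scene","side"):
    c=env.read_camera(n); d[n]=c; cv2.imwrite(f"pics/{n}0.png",c["color"]); print(n,c["mtx"],c["position"],c["orientation"])
pickle.dump(d,open("c0.pkl","wb"))
E
```

```text
pics
{'time': 0.0, 'joints': array([ 1.18219888,  0.62933214,  0.03845525,  1.51833102, -0.02701774,
        0.99629841, -0.02000719]), 'qvel': array([ 0.00073612, -0.00075883, -0.00061288,  0.00058279, -0.00055806,
        0.00038156, -0.00278142]), 'tau': array([ 5.13714567e-04, -5.49740839e+01,  1.14320666e+00, -1.86636794e+01,
       -5.23216766e-02,  2.35448044e-02,  1.74971042e-04]), 'ee_pos': array([ 0.20601257, -0.61580263,  0.20457526]), 'eef_rot': array([-3.13974206e+00,  1.59059526e-05,  3.22770698e-01]), 'contact_force': array([ 0.16648027, -0.26847503,  0.08659482]), 'moment': array([-0.01944726,  0.0411055 ,  0.02026367]), 'grip_force': 0.0, 'width': 1.0039313577607838}
scene [[409.556734     0.         325.25101333]
 [  0.         409.556734   205.42577633]
 [  0.           0.           1.        ]] [ 1.22195227 -0.16147281  0.75935606] [-2.33461817 -0.0202594   1.45925395]
side [[506.80635017   0.         313.14622313]
 [  0.         506.80635017 205.01681973]
 [  0.           0.           1.        ]] [ 0.39941111 -0.81105179  0.93130813] [-2.37815281  0.00537237 -0.28345563]
```

View pics/scene0.png

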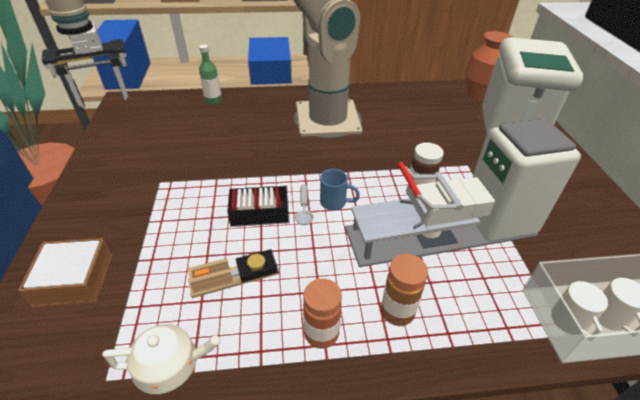

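View pics/side0.png

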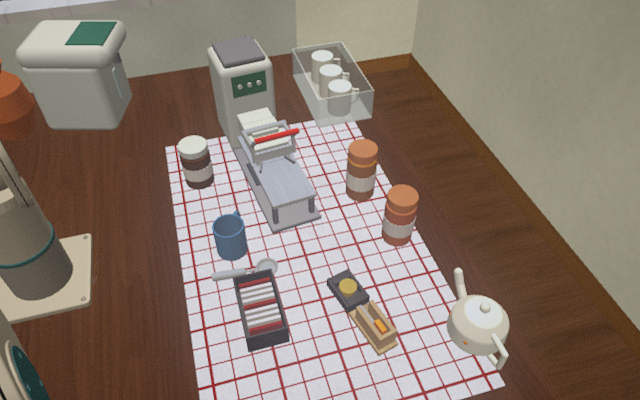

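```bash
cat > h.py <<'E'
import numpy as np,cv2,pickle
from scipy.spatial.transform import Rotation as Rn
def P(c):
    R=Rn.from_euler('xyz',c["orientation"]).as_matrix(); t=np.array(c["position"])
    return R,t,c["mtx"]@np.hstack([R.T,(-R.T@t)[:,None]])
def proj(c,p):
    q=P(c)[2]@np.append(p,1); return q[:2]/q[2]
def plane(c,uv,z):
    R,t,_=P(c); d=R@np.linalg.solve(c["mtx"],[*uv,1]); return t+d*(z-t[2])/d[2]
def tri(c1,u1,c2,u2):
    X=cv2.triangulatePoints(P(c1)[2],P(c2)[2],np.array(u1,float).reshape(2,1),np.array(u2,float).reshape(2,1)).ravel()
    X=X[:3]/X[3]; return X,np.linalg.norm(proj(c1,X)-u1),np.linalg.norm(proj(c2,X)-u2)
def mask(c,lo,hi,roi):
    h=cv2.cvtColor(c["color"],cv2.COLOR_BGR2HSV); m=cv2.inRange(h,np.array(lo),np.array(hi)); o=np.zeros_like(m)
    x0,y0,x1,y1=roi; o[y0:y1,x0:x1]=m[y0:y1,x0:x1]; return o
def big(m):
    n,l,s,ce=cv2.connectedComponentsWithStats(m); i=1+np.argmax(s[1:,4]); return (l==i).astype(np.uint8)*255,s[i],ce[i]
def axisends(m):
    p=np.argwhere(m)[:,::-1].astype(float); c=p.mean(0); v=np.linalg.svd(p-c,full_matrices=False)[2][0]
    if v[0]<0:v=-v
    t=(p-c)@v; return c,c+v*t.min(),c+v*t.max()
E
python3 - <<'E'
from h import *
d=pickle.load(open("c0.pkl","rb")); S,D=d["scene"],d["side"]
for nm,lo,hi,r1,r2 in(("red",(0,170,110),(6,255,255),(385,150,440,210),(235,115,320,160)),("orange",(7,190,150),(18,255,255),(185,255,225,285),(360,305,400,345)),("pod",(15,90,90),(30,255,255),(235,245,285,280),(325,270,370,310))):
    e=[]
    for c,r in((S,r1),(D,r2)):
        b,s,ce=big(mask(c,lo,hi,r)); e.append(axisends(b)); print(nm,s,np.round(e[-1],1).tolist())
    for i in range(3): print(nm,tri(S,e[0][i],D,e[1][i]))
for n,c,r in(("a",S,(340,135,500,255)),("b",S,(180,240,290,300)),("c",D,(225,100,345,240)),("e",D,(315,255,405,360))):
    x0,y0,x1,y1=r; k=int(min(800/(x1-x0),600/(y1-y0))); cv2.imwrite(f"pics/z{n}.png",cv2.resize(c["color"][y0:y1,x0:x1],None,fx=k,fy=k,interpolation=cv2.INTER_CUBIC)); print(n,k)
E
```

```text
red [398 161  22  34 178] [[408.0, 177.4], [399.3, 161.8], [417.1, 193.5]]
red [255 129  43  14 126] [[276.5, 134.9], [255.1, 140.3], [297.2, 129.6]]
red (array([0.5729042 , 0.10074848, 0.20022141]), np.float64(0.08865393849892879), np.float64(0.05396018761176669))
red (array([0.52119589, 0.09374345, 0.20208414]), np.float64(0.3389202614608849), np.float64(0.21772643855399793))
red (array([0.6238628 , 0.10674949, 0.19937412]), np.float64(0.028424398525095512), np.float64(0.0163883878931137))
orange [202 271   6   4   9] [[204.7, 272.7], [201.9, 273.7], [207.3, 271.7]]
orange [385 329   1   1   1] [[385.0, 329.0], [385.0, 329.0], [385.0, 329.0]]
orange (array([ 0.67056856, -0.35136569,  0.04249575]), np.float64(4.6294215811080575), np.float64(3.308030800220276))
orange (array([ 0.67125365, -0.35413584,  0.04389423]), np.float64(2.9635699625805483), np.float64(2.128822737974617))
orange (array([ 0.66995097, -0.34878249,  0.0412344 ]), np.float64(6.18953105195403), np.float64(4.401281566013333))
pod [247 253  19  18 250] [[255.7, 261.2], [246.9, 263.7], [264.9, 258.6]]
pod [339 278  18  19 252] [[347.6, 286.5], [347.5, 296.0], [347.6, 278.0]]
pod (array([ 0.63747657, -0.23713033,  0.03612896]), np.float64(0.05020358087977217), np.float64(0.0348164595423239))
pod (array([ 0.63291502, -0.25566553,  0.02678271]), np.float64(1.170123839132088), np.float64(0.8269406217773543))
pod (array([ 0.64145845, -0.21902239,  0.04380016]), np.float64(1.7966589464325193), np.float64(1.2231381105722328))
a 5
b 7
c 4
e 5
```

View pics/za.png

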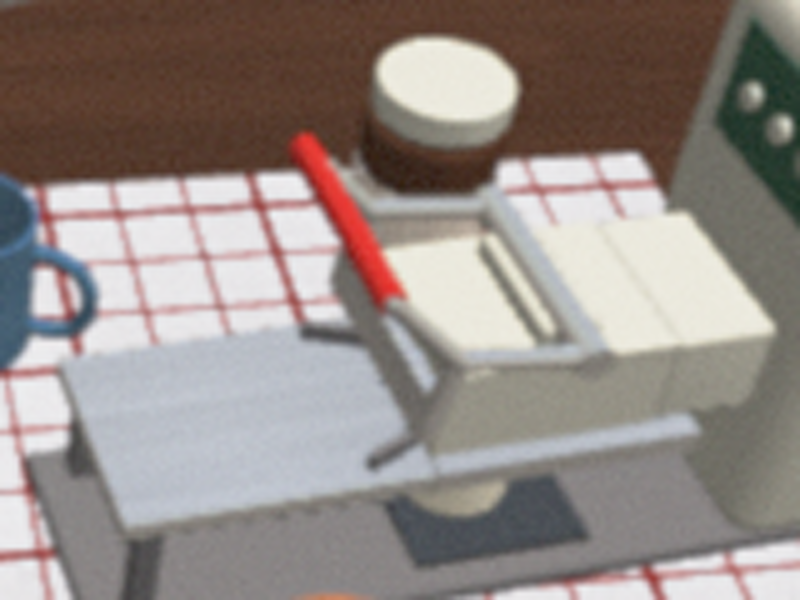

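View pics/ze.png

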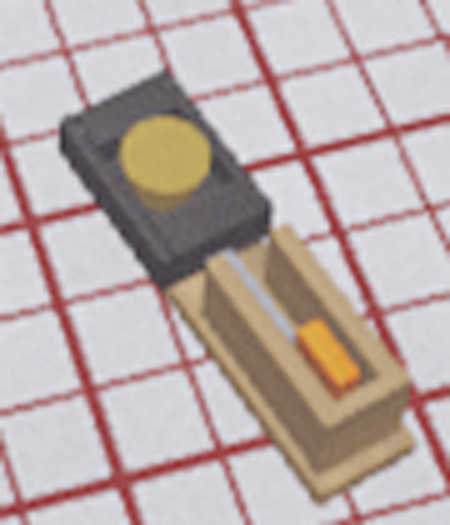

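View zc.

View pics/zc.png

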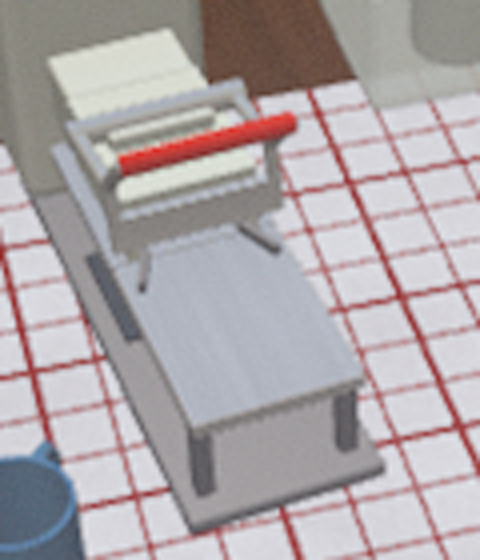

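View pics/zb.png

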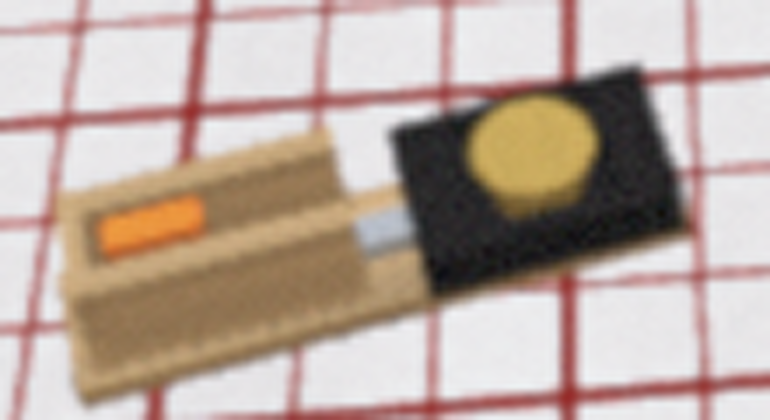

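```bash
python3 - <<'E'
from h import *
d=pickle.load(open("c0.pkl","rb")); S,D=d["scene"],d["side"]
z=lambda o,k,p:np.array(o)+(np.array(p)+.5)/k-.5
a=lambda *p:z((340,135),5,p); b=lambda *p:z((180,240),7,p); c=lambda *p:z((225,100),4,p); e=lambda *p:z((315,255),5,p)
np.set_printoptions(precision=4,suppress=True)
L=(a(62,366),c(192,422)); Rr=(a(126,528),c(362,377))
print("shelfL",tri(S,L[0],D,L[1])); print("shelfR",tri(S,Rr[0],D,Rr[1]))
for q in(L,Rr): print(plane(S,q[0],.085),plane(D,q[1],.085))
print("pod",plane(S,b(533,147),.04),plane(D,e(165,155),.04),tri(S,b(533,147),D,e(165,155)))
print("fin",plane(S,b(152,222),.052),plane(D,e(328,350),.052),tri(S,b(152,222),D,e(328,350)))
for p,q in(((392,130),(65,124)),((640,68),(167,72))): print("body",plane(S,b(*p),.034),plane(D,e(*q),.034))
print("side only",plane(D,e(268,207),.034),plane(D,e(160,268),.034))
# brewer hypothesis check
E
```

```text
shelfL (array([ 0.5325, -0.0049,  0.0823]), np.float64(0.8660106897895519), np.float64(0.581945879424921))
shelfR (array([0.6374, 0.0056, 0.0808]), np.float64(0.034932831004634984), np.float64(0.021209418311448743))
[ 0.5374 -0.0072  0.085 ] [ 0.5316 -0.0058  0.085 ]
[0.641  0.0046 0.085 ] [0.6362 0.0015 0.085 ]
pod [ 0.6387 -0.2367  0.04  ] [ 0.6373 -0.2376  0.04  ] (array([ 0.6376, -0.2368,  0.0387]), np.float64(0.01587590144010305), np.float64(0.01100429392092292))
fin [ 0.6665 -0.3496  0.052 ] [ 0.6654 -0.3502  0.052 ] (array([ 0.6657, -0.3498,  0.0511]), np.float64(0.036039755942621286), np.float64(0.026121529128623918))
body [ 0.6226 -0.2822  0.034 ] [ 0.6029 -0.2064  0.034 ]
body [ 0.6042 -0.2028  0.034 ] [ 0.6538 -0.1927  0.034 ]
side only [ 0.6716 -0.2707  0.034 ] [ 0.6188 -0.2859  0.034 ]
```

```bash
python3 - <<'E'
from h import *
d=pickle.load(open("c0.pkl","rb")); S,D=d["scene"],d["side"]
z=lambda o,k,p:np.array(o)+(np.array(p)+.5)/k-.5
a=lambda *p:z((340,135),5,p); c=lambda *p:z((225,100),4,p)
np.set_printoptions(precision=4,suppress=True)
for n,C,p,q,h in(("plateL side",D,c(193,525),c(38,200),.006),("shelfL side",D,c(192,422),c(143,305),.085),("shelfR side",D,c(362,377),c(275,235),.085),("shelfR scene",S,a(126,528),a(430,477),.085),("..flange",S,a(430,477),a(697,432),.085),("plate front",D,c(193,525),c(383,465),.006),("plateR scene",S,(357.5,260),(537,237),.006),("shelf front",D,c(192,422),c(362,377),.085)):
    A,B=plane(C,p,h),plane(C,q,h); v=B-A; print(n,A,B,np.linalg.norm(v),np.degrees(np.arctan2(v[1],v[0])))
E
```

```text
plateL side [ 0.5251 -0.0147  0.006 ] [0.4888 0.3121 0.006 ] 0.3288102817811585 96.33478502963622
shelfL side [ 0.5316 -0.0058  0.085 ] [0.5253 0.0994 0.085 ] 0.10542649384874749 93.42976382775919
shelfR side [0.6362 0.0015 0.085 ] [0.6193 0.1393 0.085 ] 0.13883217347363777 97.00862598775983
shelfR scene [0.641  0.0046 0.085 ] [0.6237 0.1471 0.085 ] 0.14353456030105355 96.92140161754945
..flange [0.6237 0.1471 0.085 ] [0.6075 0.2793 0.085 ] 0.13311713767026573 96.97394583274647
plate front [ 0.5251 -0.0147  0.006 ] [ 0.6491 -0.0003  0.006 ] 0.12479344789708141 6.620978079044439
plateR scene [ 0.6321 -0.0041  0.006 ] [0.6028 0.4553 0.006 ] 0.4603650438203226 93.64491256955009
shelf front [ 0.5316 -0.0058  0.085 ] [0.6362 0.0015 0.085 ] 0.10483854935475836 3.989240796999196
```

Emit:
jog_arm(increments=[[[0, 0, -0.4, 0, 0, 0.13], [0, 0, -0.4, 0, 0, 0.13], [0, 0, -0.3, 0, 0, 0]]], gripper=0.6, force=30)

```text
time: 0.4
ee_pos: [0.2063, -0.6167, 0.3174]
eef_rot: [3.14, -0.0, 0.116]
contact_force: [0.2, -0.5, 0.5]
width: 0.782
grip_force: 0.0
```

```bash
cat >> h.py <<'E'
def to(env,p,yaw):
    s=env.read_state(); R=Rn.from_euler('xyz',s["eef_rot"]); G=Rn.from_euler('xyz',[np.pi,0,yaw])
    print("t",round(s["time"],2),"pos",np.round(s["ee_pos"],4),"rot",np.round(s["eef_rot"],3),"F",np.round(s["contact_force"],1),"w",round(s["width"],3),round(s["grip_force"],1))
    print("shift/100mm now",np.round(R.inv().apply(np.array(p)-s["ee_pos"])/.1,3),"in goal axes",np.round(G.inv().apply(np.array(p)-s["ee_pos"])/.1,3),"turn/45",np.round((R.inv()*G).as_rotvec()/(np.pi/4),3))
E
python3 -c "
from h import *;from bench import env
to(env,[.55,-.05,.36],.12)"
```

```text
t 0.4 pos [ 0.2063 -0.6167  0.3174] rot [ 3.14  -0.     0.116] F [ 0.2 -0.5  0.5] w 0.782 0.0
shift/100mm now [ 4.071 -5.23  -0.431] in goal axes [ 4.09  -5.215 -0.426] turn/45 [ 0.002 -0.    -0.005]
```

Emit:
jog_arm(increments=[[[0.3, -0.38, -0.04, 0, 0, 0], [0.3, -0.38, -0.04, 0, 0, 0], [0.3, -0.38, -0.04, 0, 0, 0], [0.3, -0.38, -0.04, 0, 0, 0], [0.3, -0.38, -0.04, 0, 0, 0], [0.3, -0.38, -0.04, 0, 0, 0], [0.3, -0.38, -0.04, 0, 0, 0], [0.3, -0.38, -0.04, 0, 0, 0], [0.3, -0.38, -0.04, 0, 0, 0], [0.3, -0.38, -0.04, 0, 0, 0], [0.3, -0.38, -0.04, 0, 0, 0], [0.3, -0.38, -0.04, 0, 0, 0]]])

```text
time: 1.6
ee_pos: [0.5102, -0.1193, 0.3635]
eef_rot: [3.142, 0.0, 0.118]
contact_force: [0.9, -0.7, 0.7]
width: 0.599
grip_force: 0.0
```

```bash
python3 -c "
from h import *;from bench import env
to(env,[.573,.1007,.30],.12)
c=env.read_camera('wrist');pickle.dump(c,open('w1.pkl','wb'));cv2.imwrite('pics/w1.png',c['color']);print(c['mtx'],c['position'],c['orientation'])"
```

```text
t 1.6 pos [ 0.5102 -0.1193  0.3635] rot [3.142 0.    0.118] F [ 0.9 -0.7  0.7] w 0.599 0.0
shift/100mm now [ 0.884 -2.11   0.635] in goal axes [ 0.887 -2.109  0.635] turn/45 [ 0.     0.    -0.002]
[[281.94018942   0.         319.84886126]
 [  0.         281.94018942 202.87646815]
 [  0.           0.           1.        ]] [ 0.58724393 -0.10969978  0.5426445 ] [ 2.87249591e+00 -9.67360372e-05 -1.45105576e+00]
```

View pics/w1.png

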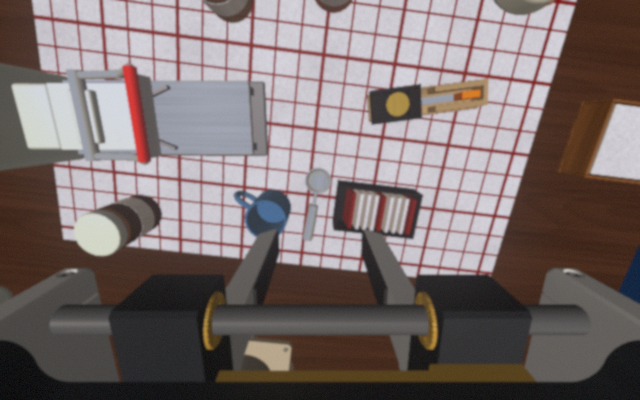

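```bash
python3 - <<'E'
from h import *
np.set_printoptions(precision=4,suppress=True)
d=pickle.load(open("c0.pkl","rb")); S,D=d["scene"],d["side"]; W=pickle.load(open("w1.pkl","rb"))
b,s,ce=big(mask(W,(0,170,110),(6,255,255),(115,55,160,170))); ax=axisends(b); print(ax)
for i,(u,v) in enumerate(((( 408.0, 177.4),(276.5,134.9)),)): print("bar",tri(S,u,W,ax[0]),tri(D,v,W,ax[0]))
for h in(.18,.2): A,B=plane(W,ax[1],h),plane(W,ax[2],h); print(h,A,B,np.linalg.norm(A-B),np.degrees(np.arctan2(*(B-A)[1::-1])))
for n,lo,hi,r,h in(("pod",(15,90,90),(30,255,255),(375,80,425,125),.04),("fin",(7,170,150),(18,255,255),(450,80,490,105),.052)):
    b,s,ce=big(mask(W,lo,hi,r)); print(n,s,ce,plane(W,ce,h))
g=cv2.cvtColor(W["color"],cv2.COLOR_BGR2GRAY).astype(int)
for x in(180,200,220,240): 
    print(x,g[74:90,x],g[146:162,x])
print(g[100,240:275],g[135,240:275])
E
```

```text
(array([134.7815, 111.7283]), array([127.4761,  66.4393]), array([142.6298, 160.3823]))
bar (array([0.5772, 0.0998, 0.2047]), np.float64(0.49271159780162516), np.float64(1.7044443360934485)) (array([0.5752, 0.1103, 0.1921]), np.float64(0.15871049999254352), np.float64(1.0120871710331316))
0.18 [0.6263 0.123  0.18  ] [0.5169 0.1104 0.18  ] 0.11013137034662034 -173.43419933784145
0.2 [0.6242 0.1102 0.2   ] [0.5208 0.0983 0.2   ] 0.1040575779863934 -173.43419933784142
pod [385  91  25  26 493] [397.2535 103.7505] [ 0.6373 -0.2352  0.04  ]
fin [461  89  20  10 140] [470.7429  93.9714] [ 0.6653 -0.3483  0.052 ]
180 [167 166 169 168 168 166 161 158 159 159 161 162 160 160 159 157] [157 160 159 158 155 157 153 141 125 113 113 104  99 110 121 123]
200 [186 189 189 189 187 181 172 163 161 163 164 166 164 162 161 160] [158 159 157 160 156 155 152 146 135 140 156 162 157 134 119 136]
220 [203 205 204 205 205 197 183 167 162 161 163 165 166 164 162 160] [157 159 158 161 160 158 158 149 133 142 175 197 203 202 196 177]
240 [203 205 205 206 203 197 183 169 160 161 163 163 165 162 159 160] [158 158 159 160 158 161 157 150 136 144 175 196 203 205 206 210]
[163 162 160 161 160 161 161 154 144 123 111 120 132 135 135 137 137 136
 135 137 136 136 131 117 107 119 148 164 165 160 142 121 117 132 141] [161 160 159 159 160 161 161 160 160 156 149 126 113 117 130 129 131 130
 131 129 133 130 131 128 120 110 117 141 145 142 165 193 205 208 211]
```

```bash
python3 - <<'E'
from h import *
np.set_printoptions(precision=4,suppress=True)
d=pickle.load(open("c0.pkl","rb")); S,D=d["scene"],d["side"]; W=pickle.load(open("w1.pkl","rb"))
A,B=plane(W,(247.3,80),.085),plane(W,(251.9,153.6),.085); print(A,B,np.linalg.norm(A-B),np.degrees(np.arctan2(*(B-A)[1::-1])))
y=np.radians(96.7); xb=np.array([np.cos(y),np.sin(y),0]); M=(A+B)/2
print("mouth",M+.15*xb)
# least-squares bar centre from 3 rays
obs=((S,(408,177.4)),(D,(276.5,134.9)),(W,(134.8,112.5)))
from scipy.optimize import least_squares
r=least_squares(lambda p:np.concatenate([(proj(c,p)-u)/c["mtx"][0,0]*500 for c,u in obs]),[.57,.1,.19]); print(r.x,r.fun)
E
```

```text
[0.6391 0.0063 0.085 ] [ 0.5304 -0.0066  0.085 ] 0.10948056177079128 -173.19201312510253
mouth [0.5673 0.1488 0.085 ]
[0.5756 0.1025 0.2028] [ 1.5947 -0.1496  0.8231 -1.6178  0.7395  0.3654]
```

Emit:
jog_arm(increments=[[[0.22, -0.4, 0, 0, 0, 0], [0.22, -0.4, 0, 0, 0, 0], [0.22, -0.4, 0.1, 0, 0, 0], [0.22, -0.4, 0.2, 0, 0, 0], [0, -0.4, 0.3, 0, 0, 0], [0, -0.15, 0, 0, 0, 0], [0, 0, 0, 0, 0, 0]]])

```text
time: 2.35
ee_pos: [0.5708, 0.1051, 0.3031]
eef_rot: [-3.141, 0.002, 0.123]
contact_force: [-0.4, -0.1, 0.7]
width: 0.598
grip_force: 0.0
```

```bash
python3 -c "
from h import *;from bench import env
to(env,[.572,.105,.178],.118)
c=env.read_camera('wrist');pickle.dump(c,open('w2.pkl','wb'))
b,s,ce=big(mask(c,(0,170,110),(6,255,255),(0,0,640,250)));ax=axisends(b);print(s,ax)
for h in(.19,.2): A,B=plane(c,ax[1],h),plane(c,ax[2],h);print(A,B,np.linalg.norm(A-B),(A+B)/2)
"
```

```text
t 2.35 pos [0.5708 0.1051 0.3031] rot [-3.141e+00  2.000e-03  1.230e-01] F [-0.4 -0.1  0.7] w 0.598 0.0
shift/100mm now [0.014 0.004 1.251] in goal axes [0.012 0.003 1.251] turn/45 [-0.001  0.002  0.007]
[315 150  12  99 966] (array([320.47204969, 197.21532091]), array([319.92221633, 248.00998265]), array([320.98360862, 149.95652405]))
[0.5153907  0.09844953 0.19      ] [0.6234944  0.11089433 0.19      ] 0.10881765774809163 [0.56944255 0.10467193 0.19      ]
[0.51993346 0.09901403 0.2       ] [0.62433598 0.11103276 0.2       ] 0.10509203982242553 [0.57213472 0.1050234  0.2       ]
```

Emit:
jog_arm(increments=[[[0, 0, 0.3, 0, 0, 0], [0, 0, 0.3, 0, 0, 0], [0, 0, 0.3, 0, 0, 0], [0, 0, 0.25, 0, 0, 0], [0, 0, 0.13, 0, 0, 0], [0, 0, 0, 0, 0, 0]]])

```text
time: 3.0
ee_pos: [0.5717, 0.1003, 0.175]
eef_rot: [3.14, 0.001, 0.116]
contact_force: [-0.1, 0.2, -0.0]
width: 0.599
grip_force: 0.0
```

Emit:
jog_arm(increments=[[[0, 0, 0, 0, 0, 0], [0, 0, 0, 0, 0, 0], [0, 0, 0, 0, 0, 0], [0, 0, 0, 0, 0, 0], [0, 0, 0, 0, 0, 0], [0, 0, 0, 0, 0, 0]]], gripper=0, force=30)

```text
time: 3.6
ee_pos: [0.5717, 0.1043, 0.1756]
eef_rot: [-3.14, -0.001, 0.119]
contact_force: [0.4, 1.4, 0.4]
width: 0.139
grip_force: 30.0
```

Emit:
jog_arm(increments=[[[0, -0.054, -0.1, 0, 0, 0], [0, -0.065, -0.095, 0, 0, 0], [0, -0.073, -0.087, 0, 0, 0], [0, -0.082, -0.081, 0, 0, 0], [0, -0.089, -0.072, 0, 0, 0], [0, 0, 0, 0, 0, 0]]])

```text
time: 4.2
ee_pos: [0.5676, 0.1394, 0.2209]
eef_rot: [3.141, -0.001, 0.12]
contact_force: [1.2, -0.8, 3.1]
width: 0.135
grip_force: 30.0
```

Emit:
jog_arm(increments=[[[0, -0.096, -0.062, 0, 0, 0], [0, -0.101, -0.053, 0, 0, 0], [0, -0.106, -0.042, 0, 0, 0], [0, -0.111, -0.032, 0, 0, 0], [0, -0.113, -0.02, 0, 0, 0], [0, -0.113, -0.009, 0, 0, 0], [0, -0.115, 0.002, 0, 0, 0], [0, 0, 0, 0, 0, 0]]])

```text
time: 5.0
ee_pos: [0.5591, 0.2151, 0.242]
eef_rot: [-3.141, -0.003, 0.12]
contact_force: [0.5, -0.3, 6.8]
width: 0.138
grip_force: 30.0
```

Emit:
jog_arm(increments=[[[0, 0, 0, 0, 0, 0], [0, 0, 0, 0, 0, 0], [0, 0, 0, 0, 0, 0], [0, 0, -0.2, 0, 0, 0], [0, 0, -0.4, 0, 0, 0], [0, 0, -0.4, 0, 0, 0]]], gripper=0.5)

```text
time: 5.6
ee_pos: [0.5575, 0.2136, 0.3408]
eef_rot: [3.141, 0.003, 0.119]
contact_force: [0.3, 0.6, -0.8]
width: 0.497
grip_force: 0.0
```

```bash
python3 -c "
from h import *;from bench import env
print(env.read_state()['joints'])
to(env,[.6375,-.2365,.25],np.radians(103.5)-np.pi)"
```

```text
[-0.30626981  0.44123472 -0.16717322  1.46650997  0.07420388  1.24303399
 -1.93405085]
t 5.6 pos [0.5575 0.2136 0.3408] rot [3.141e+00 3.000e-03 1.190e-01] F [ 0.3  0.6 -0.8] w 0.497 0.0
shift/100mm now [0.265 4.564 0.908] in goal axes [4.563 0.273 0.908] turn/45 [0.003 0.003 1.851]
```

Emit:
jog_arm(increments=[[[0.02, 0.38, 0, 0, 0, 0], [0.02, 0.38, 0, 0, 0, 0], [0.02, 0.38, 0, 0, 0, 0], [0.02, 0.38, 0, 0, 0, 0], [0.02, 0.38, 0, 0, 0, 0], [0.02, 0.38, 0, 0, 0, 0], [0.02, 0.38, 0, 0, 0, 0], [0.02, 0.38, 0, 0, 0, 0], [0.02, 0.38, 0, 0, 0, 0], [0.02, 0.38, 0, 0, 0, 0], [0.02, 0.38, 0, 0, 0, 0], [0.02, 0.38, 0, 0, 0, 0]]], gripper=0.85)

```text
time: 6.8
ee_pos: [0.636, -0.2373, 0.3401]
eef_rot: [-3.14, 0.001, 0.119]
contact_force: [0.4, -0.0, -0.1]
width: 0.851
grip_force: 0.0
```

Emit:
jog_arm(increments=[[[0, 0, 0, 0, 0, -0.18], [0, 0, 0, 0, 0, -0.18], [0, 0, 0, 0, 0, -0.18], [0, 0, 0, 0, 0, -0.18], [0, 0, 0, 0, 0, -0.18], [0, 0, 0, 0, 0, -0.18], [0, 0, 0, 0, 0, -0.18], [0, 0, 0, 0, 0, -0.18], [0, 0, 0, 0, 0, -0.18], [0, 0, 0, 0, 0, -0.18], [0, 0, 0, 0, 0, -0.18], [0, 0, 0, 0, 0, -0.17]]])

```text
time: 8.0
ee_pos: [0.6358, -0.2359, 0.34]
eef_rot: [-3.141, -0.001, 1.813]
contact_force: [-0.5, 0.7, 0.2]
width: 0.848
grip_force: 0.0
```

```bash
python3 - <<'E'
from h import *
from bench import env
to(env,[.6375,-.2365,.15],np.radians(103.5))
c=env.read_camera('wrist');pickle.dump(c,open('w3.pkl','wb'));cv2.imwrite('pics/w3.png',c['color'])
d=pickle.load(open("c0.pkl","rb")); S=d["scene"]
for n,p,h in(("jarA",(322,292),.14),("jarA150",(322,292),.15),("jarB",(408,267),.15)): print(n,plane(S,p,h))
E
```

```text
t 8.0 pos [ 0.6358 -0.2359  0.34  ] rot [-3.141e+00 -1.000e-03  1.813e+00] F [-0.5  0.7  0.2] w 0.848 0.0
shift/100mm now [-0.012  0.016  1.9  ] in goal axes [-0.009  0.015  1.9  ] turn/45 [-0.001 -0.002  0.008]
jarA [ 0.80281694 -0.10775902  0.14      ]
jarA150 [ 0.80958422 -0.10862627  0.15      ]
jarB [0.77024014 0.05721427 0.15      ]
```

View pics/w3.png

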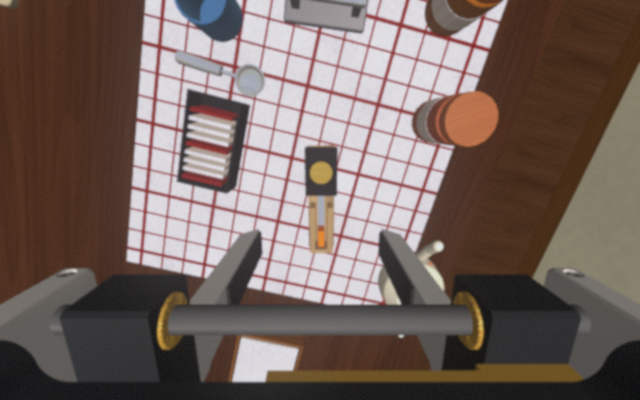

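```bash
python3 - <<'E'
from h import *
np.set_printoptions(precision=4,suppress=True)
W=pickle.load(open("w3.pkl","rb")); print(W["position"])
pts=[]
for n,lo,hi,r,h in(("pod",(15,90,90),(30,255,255),(300,150,345,195),.04),("fin",(7,170,150),(18,255,255),(305,220,340,250),.052),("body",(0,0,0),(180,120,75),(295,135,350,205),.034)):
    b,s,ce=big(mask(W,lo,hi,r)); p=plane(W,ce,h); pts.append(p); print(n,s,ce,p, cv2.minAreaRect(np.argwhere(b)[:,::-1].astype(np.float32)))
v=pts[0]-pts[1]; print(np.degrees(np.arctan2(v[1],v[0])),np.linalg.norm(v))
print(plane(W,(305.5,160),.034),plane(W,(336.5,160),.034))
E
```

```text
[ 0.6183 -0.1611  0.5193]
pod [309 161  24  24 447] [320.651  172.3199] [ 0.637  -0.2351  0.04  ] ((320.5, 172.5), (23.0, 23.0), 90.0)
fin [318 229   6  18  85] [320.8353 238.1882] [ 0.6654 -0.3476  0.052 ] ((320.5, 237.5), (17.0, 5.0), 90.0)
body [306 148  30  46 800] [320.745 169.215] [ 0.6361 -0.2308  0.034 ] ((320.5, 170.5), (45.0, 29.0), 90.0)
104.13916586940023 0.11663719578795867
[ 0.6069 -0.2217  0.034 ] [ 0.6585 -0.2089  0.034 ]
```

Emit:
jog_arm(increments=[[[-0.1, 0.012, 0.38, 0, 0, 0], [0, 0, 0.38, 0, 0, 0], [0, 0, 0.38, 0, 0, 0], [0, 0, 0.38, 0, 0, 0], [0, 0, 0.38, 0, 0, 0], [0, 0, 0.38, 0, 0, 0], [0, 0, 0.38, 0, 0, 0], [0, 0, 0.3, 0, 0, 0], [0, 0, 0.2, 0, 0, 0], [0, 0, 0.14, 0, 0, 0], [0, 0, 0, 0, 0, 0]]])

```text
time: 9.15
ee_pos: [0.6381, -0.2451, 0.0084]
eef_rot: [-3.138, -0.002, 1.806]
contact_force: [-0.4, -0.3, -0.5]
width: 0.852
grip_force: 0.0
```

Emit:
jog_arm(increments=[[[0, 0, 0, 0, 0, 0], [0, 0, 0, 0, 0, 0], [0, 0, 0, 0, 0, 0], [0, 0, 0, 0, 0, 0], [0, 0, 0, 0, 0, 0]]], gripper=0.5, force=30)

```text
time: 9.65
ee_pos: [0.6403, -0.2459, 0.0119]
eef_rot: [3.141, 0.001, 1.807]
contact_force: [-1.4, 1.4, 6.5]
width: 0.595
grip_force: 30.0
```

Emit:
jog_arm(increments=[[[0, 0, -0.1, 0, 0, 0], [0, 0, -0.15, 0, 0, 0], [0, 0, -0.2, 0, 0, 0], [0, 0, -0.2, 0, 0, 0], [0, 0, -0.2, 0, 0, 0], [0, 0, -0.2, 0, 0, 0], [0, 0, -0.2, 0, 0, 0], [0, 0, -0.15, 0, 0, 0], [0, 0, 0, 0, 0, 0], [0, 0, 0, 0, 0, 0]]])

```text
time: 10.65
ee_pos: [0.6395, -0.2455, 0.1505]
eef_rot: [-3.141, 0.0, 1.807]
contact_force: [0.1, 0.2, -3.3]
width: 0.595
grip_force: 30.0
```

```bash
python3 - <<'E'
from h import *
from bench import env
np.set_printoptions(precision=4,suppress=True)
xb=np.array([np.cos(np.radians(96.8)),np.sin(np.radians(96.8))]); m=np.array([.5673,.148])
p=m+(-.085-.010)*xb; print(p)
to(env,[*p,.15],np.radians(96.8)-.0)
D=env.read_camera("side"); S=env.read_camera("scene")
k=np.hstack([S["color"][150:350,150:450],D["color"][150:350,230:430]]); cv2.imwrite("pics/l1.png",cv2.resize(k,None,fx=1.6,fy=1.6))
E
```

```text
[0.5785 0.0537]
t 10.65 pos [ 0.6395 -0.2455  0.1505] rot [-3.141  0.     1.807] F [ 0.1  0.2 -3.3] w 0.595 30.0
shift/100mm now [3.051 0.109 0.005] in goal axes [ 3.043 -0.25   0.005] turn/45 [-0.    0.    0.15]
```

View pics/l1.png

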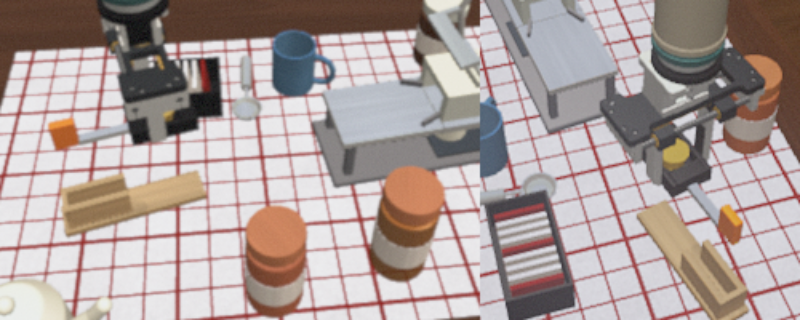

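Emit:
jog_arm(increments=[[[0, 0, 0, 0, 0, 0.08], [0, 0, 0, 0, 0, 0.07], [0.15, -0.01, 0, 0, 0, 0], [0.3, -0.03, 0, 0, 0, 0], [0.3, -0.03, 0, 0, 0, 0], [0.3, -0.03, 0, 0, 0, 0], [0.35, -0.03, 0, 0, 0, 0], [0.35, -0.03, 0, 0, 0, 0], [0.35, -0.03, 0, 0, 0, 0], [0.35, -0.03, 0, 0, 0, 0], [0.3, -0.03, 0, 0, 0, 0], [0.2, 0, 0, 0, 0, 0]]])

```text
time: 11.95
ee_pos: [0.5779, 0.0489, 0.1503]
eef_rot: [-3.14, -0.002, 1.695]
contact_force: [0.6, -0.4, -2.9]
width: 0.592
grip_force: 30.0
```

```bash
python3 - <<'E'
from h import *
from bench import env
np.set_printoptions(precision=4,suppress=True)
to(env,[.5785,.0537,.087],np.radians(96.8))
c=env.read_camera("wrist"); pickle.dump(c,open("w4.pkl","wb")); cv2.imwrite("pics/w4.png",c["color"][:320])
E
```

```text
t 11.95 pos [0.5779 0.0489 0.1503] rot [-3.14  -0.002  1.695] F [ 0.6 -0.4 -2.9] w 0.592 30.0
shift/100mm now [0.046 0.013 0.633] in goal axes [0.047 0.012 0.633] turn/45 [-0.002 -0.003  0.007]
```

View pics/w4.png

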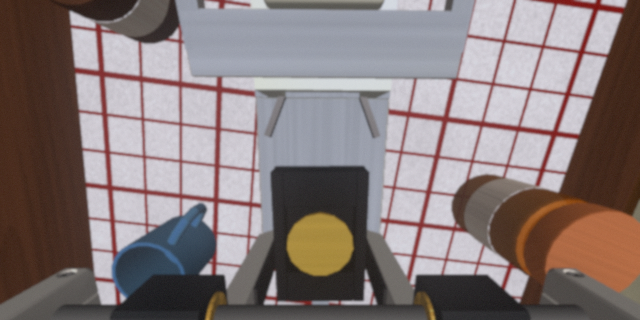

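```bash
python3 - <<'E'
from h import *
np.set_printoptions(precision=4,suppress=True)
W=pickle.load(open("w4.pkl","rb")); g=cv2.GaussianBlur(cv2.cvtColor(W["color"],cv2.COLOR_BGR2GRAY),(3,3),0).astype(int)
for y in(105,112,120,128,136,144,152,160):
    d=np.diff(g[y]); L=[x for x in range(250,272) if abs(d[x])>=8]; R=[x for x in range(375,396) if abs(d[x])>=8]; print(y,L,R)
for p in((282,97),(362,97)): print("strip",plane(W,p,.094))
for p in((267,134),(378,134)): print("strip far",plane(W,p,.094))
for y in(112,152):
    print(g[y,250:272],g[y,375:396])
E
```

```text
105 [253, 254, 255] [387, 388, 389]
112 [253, 254, 255, 271] [386, 387, 388, 389]
120 [252, 253, 254, 255, 256, 257, 258, 268, 269] [386, 387, 388]
128 [252, 253, 254, 256, 257, 258, 265, 266, 271] [377, 385, 386, 387]
136 [251, 252, 253, 254, 255, 256, 268, 271] [375, 385, 386, 387]
144 [251, 252, 253, 255, 256] [384, 385, 386]
152 [250, 251, 252, 254, 255, 256, 257, 258] []
160 [250, 251, 252, 253, 254, 255, 257, 258, 259] [383, 384, 385, 395]
strip [0.5364 0.1434 0.094 ]
strip [0.5988 0.1512 0.094 ]
strip far [0.5269 0.1137 0.094 ]
strip far [0.6163 0.125  0.094 ]
[201 203 204 199 183 161 148 149 154 156 156 156 155 156 157 159 160 161
 161 160 157 150] [155 156 157 158 158 157 158 158 157 156 155 153 144 125 102  88  84  83
  82  82  83]
[206 193 165 135 128 152 178 186 178 165 158 156 156 156 157 157 158 160
 161 161 161 160] [161 161 162 162 161 160 159 158 157 157 157 161 165 166 164 159 155 151
 148 144 139]
```

Emit:
jog_arm(increments=[[[0.04, 0.013, 0.1, 0, 0, 0.005], [0, 0, 0.15, 0, 0, 0], [0, 0, 0.15, 0, 0, 0], [0, 0, 0.12, 0, 0, 0], [0, 0, 0.06, 0, 0, 0], [0, 0, 0.04, 0, 0, 0], [0, 0, 0.02, 0, 0, 0], [0, 0, 0, 0, 0, 0], [0, 0, 0, 0, 0, 0]]])

```text
time: 12.9
ee_pos: [0.5812, 0.0486, 0.087]
eef_rot: [3.141, -0.0, 1.685]
contact_force: [0.1, -0.1, -2.9]
width: 0.595
grip_force: 30.0
```

Emit:
jog_arm(increments=[[[0, 0, 0.01, 0, 0, 0], [0, 0, 0.01, 0, 0, 0], [0, 0, 0, 0, 0, 0], [0, 0, 0, 0, 0, 0]]])

```text
time: 13.3
ee_pos: [0.5812, 0.0486, 0.0853]
eef_rot: [3.141, 0.0, 1.685]
contact_force: [-1.4, -0.6, 4.6]
width: 0.595
grip_force: 33.8
```

Emit:
jog_arm(increments=[[[0, 0, 0, 0, 0, 0], [0, 0, 0, 0, 0, 0], [0, 0, 0, 0, 0, 0], [0, 0, -0.1, 0, 0, 0], [0, 0, -0.25, 0, 0, 0], [0, 0, -0.3, 0, 0, 0], [0, 0, -0.2, 0, 0, 0], [-0.3, 0, 0, 0, 0, 0], [-0.4, 0, 0, 0, 0, 0], [-0.37, 0, 0, 0, 0, 0], [0, 0, 0, 0, 0, 0]]], gripper=0.75)

```text
time: 14.4
ee_pos: [0.5916, -0.0654, 0.1688]
eef_rot: [-3.138, 0.004, 1.676]
contact_force: [-1.2, -0.0, -0.0]
width: 0.754
grip_force: 0.0
```

```bash
cat > t.py <<'E'
from h import *
from bench import env
import sys
np.set_printoptions(precision=4,suppress=True)
def tray(c,zu):
    pts=[]; h=cv2.cvtColor(c["color"],cv2.COLOR_BGR2HSV); pr=[]
    g=np.array([.58,.06])
    for lo,hi,dz,T in(((15,90,90),(30,255,255),.028,None),((5,150,130),(16,255,255),.04,None)):
        m=cv2.inRange(h,np.array(lo),np.array(hi)); n,l,s,ce=cv2.connectedComponentsWithStats(m); best=None
        for i in range(1,n):
            if s[i,4]<25: continue
            p=plane(c,ce[i],zu+dz)
            if .5<p[0]<.68 and -.25<p[1]<.25: print("  cand",s[i],p)
E
python3 - <<'E'
from t import *
to(env,[.594,-.053,.097],np.radians(96.9))
for n in("side","scene"):
    print(n); c=env.read_camera(n); tray(c,.085); pickle.dump(c,open("s5%s.pkl"%n,"wb"))
E
```

```text
t 14.4 pos [ 0.5916 -0.0654  0.1688] rot [-3.138  0.004  1.676] F [-1.2 -0.  -0. ] w 0.754 0.0
shift/100mm now [0.124 0.04  0.718] in goal axes [0.12  0.039 0.718] turn/45 [-0.005  0.005 -0.019]
side
  cand [289 171   6  11  46] [0.5912 0.0508 0.113 ]
  cand [301 199   8  10  47] [ 0.5969 -0.0482  0.113 ]
  cand [301 202   9  18  50] [ 0.5904 -0.0798  0.125 ]
scene
  cand [376 205  18  15 220] [0.5851 0.057  0.113 ]
  cand [328 213  13  15 162] [ 0.6129 -0.0612  0.125 ]
```

Emit:
jog_arm(increments=[[[0.04, 0.01, 0.15, 0, 0, 0], [0.04, 0.01, 0.25, 0, 0, 0], [0, 0, 0.2, 0, 0, 0], [0, 0, 0.12, 0, 0, 0], [0, 0, 0, 0, 0, 0]]], gripper=0.5, force=15)

```text
time: 15.0
ee_pos: [0.5924, -0.0481, 0.096]
eef_rot: [-3.138, -0.001, 1.687]
contact_force: [0.2, -0.1, 0.5]
width: 0.505
grip_force: 0.0
```

```bash
python3 - <<'E'
from t import *
to(env,[.5933,-.0577,.097],np.radians(96.9))
E
```

```text
t 15.0 pos [ 0.5924 -0.0481  0.096 ] rot [-3.138 -0.001  1.687] F [ 0.2 -0.1  0.5] w 0.505 0.0
shift/100mm now [-0.096 -0.002 -0.01 ] in goal axes [-0.096 -0.003 -0.01 ] turn/45 [-0.005 -0.002 -0.005]
```

Emit:
jog_arm(increments=[[[-0.09, 0, 0, 0, 0, 0], [0, 0, 0, 0, 0, 0], [0, 0, 0, 0, 0, 0]]])

```text
time: 15.3
ee_pos: [0.5959, -0.0592, 0.0985]
eef_rot: [3.14, 0.0, 1.684]
contact_force: [0.1, -0.2, 0.1]
width: 0.5
grip_force: 0.0
```

Emit:
jog_arm(increments=[[[0, 0, 0, 0, 0, 0], [0, 0, 0, 0, 0, 0], [0, 0, 0, 0, 0, 0], [0, 0, 0, 0, 0, 0], [0, 0, 0, 0, 0, 0]]], gripper=0, force=15)

```text
time: 15.8
ee_pos: [0.595, -0.0585, 0.0976]
eef_rot: [-3.141, 0.0, 1.686]
contact_force: [-1.9, 0.1, 0.9]
width: 0.125
grip_force: 15.0
```

```bash
python3 - <<'E'
from t import *
to(env,[.5765,.0735,.0976],np.radians(96.9))
W=env.read_camera("wrist"); pickle.dump(W,open("w6.pkl","wb"))
m=mask(W,(15,90,90),(30,255,255),(200,0,450,300)); b,s,ce=big(m); p=plane(W,ce,.113); print("pod",s,ce,p)
g=cv2.GaussianBlur(cv2.cvtColor(W["color"],cv2.COLOR_BGR2GRAY),(3,3),0).astype(int)
y=np.radians(96.9); xb=np.array([np.cos(y),np.sin(y)]); yb=np.array([-xb[1],xb[0]]); m0=np.array([.5675,.148])
print("pod brewer",(p[:2]-m0)@xb,(p[:2]-m0)@yb)
dk=(g<85)
for r in range(int(ce[1])-60,int(ce[1])+40,12):
    x=int(ce[0]); 
    l=[i for i in range(x-90,x+90) if g[r,i]<95]
    if l: 
        A=plane(W,(min(l)-.5,r),.107);B=plane(W,(max(l)+.5,r),.107); print(r,min(l),max(l),((A+B)/2-[*m0,0])[:2]@yb, ((A+B)/2-[*m0,0])[:2]@xb,np.linalg.norm(A-B))
E
```

```text
t 15.8 pos [ 0.595  -0.0585  0.0976] rot [-3.141  0.     1.686] F [-1.9  0.1  0.9] w 0.125 15.0
shift/100mm now [ 1.332 -0.032 -0.   ] in goal axes [ 1.332 -0.025 -0.   ] turn/45 [-0.001  0.    -0.007]
pod [ 280    0   75   82 4909] [317.1212  40.2554] [0.5803 0.0606 0.113 ]
pod brewer -0.08826207903751765 -0.0022243152865656186
-20 227 406 -0.0020152505582638675 -0.05901133488926068 0.09235608027709281
-8 227 406 -0.0019755862133150138 -0.06430930130002518 0.09324998748123296
4 265 369 -0.0022124018430096175 -0.06971219057665781 0.054927146965919244
16 265 369 -0.0021740479781197503 -0.07522033702780581 0.05546927407318867
28 266 369 -0.0024018562172636792 -0.08083957807808013 0.05548834668088582
40 267 368 -0.0023649572021253373 -0.08657066437510913 0.05496921067415865
52 267 368 -0.0023269846434490807 -0.09241833013252884 0.0555283050591371
64 268 367 -0.002288558081837111 -0.09838617214127728 0.0549989112654886
76 269 367 -0.002527014704804048 -0.1044791951220701 0.0550138961303077
```

Emit:
jog_arm(increments=[[[0.05, -0.012, 0, 0, 0, 0], [0.1, -0.01, 0, 0, 0, 0], [0.1, 0, 0, 0, 0, 0], [0.1, 0, 0, 0, 0, 0], [0.1, 0, 0, 0, 0, 0], [0.1, 0, 0, 0, 0, 0], [0.1, 0, 0, 0, 0, 0], [0, 0, 0, 0, 0, 0]]])

```text
time: 16.65
ee_pos: [0.5852, 0.0091, 0.0976]
eef_rot: [3.141, -0.002, 1.689]
contact_force: [-0.3, 1.6, 0.3]
width: 0.128
grip_force: 15.0
```

Emit:
jog_arm(increments=[[[0.1, 0, 0, 0, 0, 0], [0.1, 0, 0, 0, 0, 0], [0.1, 0, 0, 0, 0, 0], [0.1, 0, 0, 0, 0, 0], [0.08, 0, 0, 0, 0, 0], [0, 0, 0, 0, 0, 0]]])

```text
time: 17.25
ee_pos: [0.5798, 0.0565, 0.0976]
eef_rot: [3.141, -0.002, 1.688]
contact_force: [-0.3, 1.5, 0.1]
width: 0.127
grip_force: 15.0
```

Emit:
jog_arm(increments=[[[0.05, 0, 0, 0, 0, 0], [0.05, 0, 0, 0, 0, 0], [0.02, 0, 0, 0, 0, 0], [0, 0, 0, 0, 0, 0], [0, 0, 0, 0, 0, 0]]])

```text
time: 17.75
ee_pos: [0.5786, 0.0658, 0.0976]
eef_rot: [-3.142, -0.001, 1.685]
contact_force: [-1.1, 0.0, 1.1]
width: 0.126
grip_force: 15.0
```

Emit:
jog_arm(increments=[[[0.02, 0, 0, 0, 0, 0], [0.01, 0, 0, 0, 0, 0], [0, 0, 0, 0, 0, 0], [0, 0, 0, 0, 0, 0]]])

```text
time: 18.15
ee_pos: [0.5784, 0.0681, 0.0976]
eef_rot: [-3.142, 0.0, 1.685]
contact_force: [-0.5, -2.6, 0.8]
width: 0.122
grip_force: 15.0
```

Emit:
jog_arm(increments=[[[0.02, 0, 0, 0, 0, 0], [0.01, 0, 0, 0, 0, 0], [0, 0, 0, 0, 0, 0], [0, 0, 0, 0, 0, 0]]])

```text
time: 18.55
ee_pos: [0.578, 0.0719, 0.0976]
eef_rot: [3.141, -0.001, 1.686]
contact_force: [-0.3, -1.4, 0.8]
width: 0.126
grip_force: 15.0
```

Emit:
jog_arm(increments=[[[0.02, 0, 0, 0, 0, 0], [0.01, 0, 0, 0, 0, 0], [0, 0, 0, 0, 0, 0], [0, 0, 0, 0, 0, 0]]])

```text
time: 18.95
ee_pos: [0.5779, 0.0721, 0.0976]
eef_rot: [-3.141, 0.003, 1.684]
contact_force: [0.4, -7.0, 1.7]
width: 0.128
grip_force: 15.0
```

Emit:
jog_arm(increments=[[[0, 0, 0, 0, 0, 0], [0, 0, 0, 0, 0, 0], [0, 0, 0, 0, 0, 0], [0, 0, -0.1, 0, 0, 0], [0, 0, -0.2, 0, 0, 0], [0, 0, -0.2, 0, 0, 0], [-0.2, 0, -0.2, 0, 0, 0], [-0.35, 0, -0.35, 0, 0, 0], [-0.35, 0, -0.35, 0, 0, 0], [-0.2, 0, -0.3, 0, 0, 0], [0, 0, 0, 0, 0, 0], [0, 0, 0, 0, 0, 0]]], gripper=0.5)

```text
time: 20.15
ee_pos: [0.5903, -0.0345, 0.2684]
eef_rot: [3.14, -0.001, 1.685]
contact_force: [-0.7, 1.2, -0.6]
width: 0.504
grip_force: 0.0
```

```bash
python3 - <<'E'
from t import *
to(env,[.559,.215,.35],.12)
y=np.radians(96.9); xb=np.array([np.cos(y),np.sin(y)]); yb=np.array([-xb[1],xb[0]]); m0=np.array([.5675,.148])
W=env.read_camera("wrist"); h=mask(W,(5,150,130),(18,255,255),(0,0,640,300)); 
n,l,s,ce=cv2.connectedComponentsWithStats(h)
for i in range(1,n):
    if s[i,4]>80: p=plane(W,ce[i],.125)[:2]; print("fin",s[i],(p-m0)@xb,(p-m0)@yb, [ (plane(W,(ce[i][0],r),.125)[:2]-m0)@xb for r in(s[i,1]-.5,s[i,1]+s[i,3]-.5)])
b,s,ce=big(mask(W,(0,170,110),(6,255,255),(0,0,640,300))); ax=axisends(b); print("bar",s,ax)
for z in(.255,.26): A,B=plane(W,ax[1],z),plane(W,ax[2],z); print((((A+B)/2)[:2]-m0)@xb,(((A+B)/2)[:2]-m0)@yb,np.linalg.norm(A-B))
D=env.read_camera("side"); S=env.read_camera("scene"); u=[]
for c,r in((S,(340,80,560,260)),(D,(200,60,340,200))):
    b,s,ce=big(mask(c,(0,170,110),(6,255,255),r)); u.append(axisends(b)); print(s,u[-1])
p,e1,e2=tri(S,u[0][0],D,u[1][0]); print("bar tri",p,e1,e2,(p[:2]-m0)@xb)
E
```

```text
t 20.15 pos [ 0.5903 -0.0345  0.2684] rot [ 3.14  -0.001  1.685] F [-0.7  1.2 -0.6] w 0.504 0.0
shift/100mm now [ 2.515 -0.026 -0.815] in goal axes [-0.012 -2.515 -0.816] turn/45 [ 0.001 -0.002  1.993]
fin [315  82   9  28 248] -0.07539770128982247 -0.0010630602701919456 [np.float64(-0.0615464594049565), np.float64(-0.08979149275675008)]
fin [ 472   94   69   71 3214] -0.11071352557064211 -0.21126334188114027 [np.float64(-0.0744960945164345), np.float64(-0.15066617421595904)]
fin [458 105  17  51 182] -0.10867404967900685 -0.15952918582463346 [np.float64(-0.08541917712595487), np.float64(-0.14019189492036552)]
fin [449 236  45  37 260] -0.25277937996738437 -0.18211472358457687 [np.float64(-0.23740390343651813), np.float64(-0.28782670516865766)]
fin [ 460  245   57   51 1710] -0.2813303456115732 -0.21931685361441353 [np.float64(-0.24948622695071468), np.float64(-0.32134899500536124)]
bar [201 265  24   5  34] (array([213.7647, 266.7647]), array([201.0536, 265.4725]), array([224.1202, 267.8174]))
-0.20901886376455872 0.07971757829818359 0.017322657107067554
-0.20636660596064177 0.07760317127609583 0.016872867542894868
[451 132  27  32 256] (array([463.793 , 147.6445]), array([451.7169, 132.2216]), array([475.2953, 162.3348]))
[237  82  35  12 124] (array([254.9032,  87.2016]), array([237.2768,  91.2155]), array([271.116 ,  83.5096]))
bar tri [0.5522 0.2182 0.2573] 0.5901390533820698 0.3469421995359765 0.07151046103722002
```

Emit:
jog_arm(increments=[[[0, 0, -0.4, 0, 0, 0.18], [0, 0, -0.4, 0, 0, 0.18], [0, 0, 0, 0, 0, 0.18], [0, 0, 0, 0, 0, 0.18], [0, 0, 0, 0, 0, 0.18], [0, 0, 0, 0, 0, 0.18], [0, 0, 0, 0, 0, 0.18], [0, 0, 0, 0, 0, 0.18], [0, 0, 0, 0, 0, 0.18], [0, 0, 0, 0, 0, 0.18], [0, 0, 0, 0, 0, 0.19], [0, 0, 0, 0, 0, 0]]])

```text
time: 21.5
ee_pos: [0.5897, -0.0335, 0.3463]
eef_rot: [-3.141, 0.002, 0.124]
contact_force: [0.7, 0.0, -0.5]
width: 0.499
grip_force: 0.0
```

Emit:
jog_arm(increments=[[[0, -0.3, 0, 0, 0, 0], [0, -0.35, 0, 0, 0, 0], [0, -0.35, 0, 0, 0, 0], [0, -0.35, 0, 0, 0, 0], [0, -0.35, 0, 0, 0, 0], [0, -0.35, 0, 0, 0, 0], [0, -0.3, 0, 0, 0, 0], [0, -0.15, 0, 0, 0, 0], [0, 0, 0, 0, 0, 0], [0, 0, 0, 0, 0, 0]]])

```text
time: 22.5
ee_pos: [0.56, 0.2117, 0.3472]
eef_rot: [3.14, 0.001, 0.123]
contact_force: [-0.1, -0.9, -0.4]
width: 0.5
grip_force: 0.0
```

```bash
python3 - <<'E'
from t import *
to(env,[.559,.2165,.24],.119)
W=env.read_camera("wrist")
b,s,ce=big(mask(W,(0,170,110),(6,255,255),(0,0,640,270))); ax=axisends(b); print("bar",s,ax)
for z in(.255,.26): A,B=plane(W,ax[1],z),plane(W,ax[2],z); print((A+B)/2,np.linalg.norm(A-B))
E
```

```text
t 22.5 pos [0.56   0.2117 0.3472] rot [3.14  0.001 0.123] F [-0.1 -0.9 -0.4] w 0.5 0.0
shift/100mm now [-0.003 -0.051  1.072] in goal axes [-0.004 -0.049  1.072] turn/45 [0.002 0.001 0.005]
bar [ 310  153   13  106 1133] (array([315.9391, 205.534 ]), array([315.6271, 258.0275]), array([316.2515, 152.9777]))
[0.5567 0.2154 0.255 ] 0.10963837981318056
[0.5582 0.2155 0.26  ] 0.10761770717804532
```

Bar at y ≈ 0.2155, z ≈ 0.26; descend and grip it.

Emit:
jog_arm(increments=[[[0, -0.04, 0.2, 0, 0, 0], [0, 0, 0.3, 0, 0, 0], [0, 0, 0.3, 0, 0, 0], [0, 0, 0.2, 0, 0, 0], [0, 0, 0.05, 0, 0, 0], [0, 0, 0, 0, 0, 0]]])

```text
time: 23.15
ee_pos: [0.5595, 0.2155, 0.2423]
eef_rot: [3.141, 0.001, 0.121]
contact_force: [-0.4, 0.8, 0.6]
width: 0.498
grip_force: 0.0
```

Emit:
jog_arm(increments=[[[0, 0, 0, 0, 0, 0], [0, 0, 0, 0, 0, 0], [0, 0, 0, 0, 0, 0], [0, 0, 0, 0, 0, 0], [0, 0, 0, 0, 0, 0], [0, 0, 0, 0, 0, 0]]], gripper=0, force=30)

```text
time: 23.75
ee_pos: [0.5596, 0.2168, 0.2431]
eef_rot: [3.141, -0.001, 0.122]
contact_force: [-0.3, -1.9, 3.6]
width: 0.137
grip_force: 30.0
```

Emit:
jog_arm(increments=[[[0, 0.115, -0.002, 0, 0, 0], [0, 0.113, 0.009, 0, 0, 0], [0, 0.113, 0.02, 0, 0, 0], [0, 0.111, 0.032, 0, 0, 0], [0, 0.106, 0.042, 0, 0, 0], [0, 0.101, 0.053, 0, 0, 0], [0, 0.096, 0.062, 0, 0, 0], [0, 0, 0, 0, 0, 0]]])

```text
time: 24.55
ee_pos: [0.568, 0.1394, 0.2191]
eef_rot: [3.139, 0.003, 0.12]
contact_force: [-0.1, 1.0, -3.6]
width: 0.141
grip_force: 30.0
```

Emit:
jog_arm(increments=[[[0, 0.089, 0.072, 0, 0, 0], [0, 0.082, 0.081, 0, 0, 0], [0, 0.073, 0.087, 0, 0, 0], [0, 0.065, 0.095, 0, 0, 0], [0, 0.054, 0.1, 0, 0, 0], [0, 0, 0, 0, 0, 0]]])

```text
time: 25.15
ee_pos: [0.5721, 0.105, 0.1754]
eef_rot: [3.141, 0.003, 0.122]
contact_force: [-2.4, 1.4, -3.9]
width: 0.138
grip_force: 30.0
```

Now the last stretch to shut.

Emit:
jog_arm(increments=[[[0, 0.032, 0.073, 0, 0, 0], [0, 0.027, 0.076, 0, 0, 0], [0, 0, 0.02, 0, 0, 0], [0, 0, 0, 0, 0, 0], [0, 0, 0, 0, 0, 0]]])

```text
time: 25.65
ee_pos: [0.5729, 0.0989, 0.1603]
eef_rot: [3.14, 0.002, 0.122]
contact_force: [-4.9, -2.3, 0.1]
width: 0.138
grip_force: 30.0
```

Emit:
jog_arm(increments=[[[0, 0, 0.03, 0, 0, 0], [0, 0, 0.02, 0, 0, 0], [0, 0, 0, 0, 0, 0], [0, 0, 0, 0, 0, 0]]])

```text
time: 26.05
ee_pos: [0.5731, 0.0979, 0.1567]
eef_rot: [3.138, 0.001, 0.121]
contact_force: [-7.4, -4.8, 8.6]
width: 0.143
grip_force: 30.0
```

Emit:
jog_arm(increments=[[[0, 0, 0.03, 0, 0, 0], [0, 0, 0, 0, 0, 0], [0, 0, 0, 0, 0, 0]]])

```text
time: 26.35
ee_pos: [0.5736, 0.0979, 0.156]
eef_rot: [3.138, -0.001, 0.122]
contact_force: [-12.4, -5.0, 23.8]
width: 0.14
grip_force: 30.0
```

```bash
python3 - <<'E'
from t import *
to(env,[.559,.2165,.24],.119)
D=env.read_camera("side"); S=env.read_camera("scene"); u=[]
for c,r in((S,(385,150,440,210)),(D,(235,110,320,165))):
    b,s,ce=big(mask(c,(0,170,110),(6,255,255),r)); u.append(axisends(b)); print(s,u[-1])
E
```

```text
t 26.35 pos [0.5736 0.0979 0.156 ] rot [ 3.138 -0.001  0.122] F [-12.4  -5.   23.8] w 0.14 30.0
shift/100mm now [-0.001 -1.192 -0.844] in goal axes [-0.004 -1.195 -0.84 ] turn/45 [ 0.005 -0.001  0.003]
[405 182  10  20  85] (array([408.8941, 191.6   ]), array([404.9434, 182.4565]), array([412.648 , 200.2879]))
[257 142  18   8  50] (array([265.64, 145.3 ]), array([256.6573, 147.7364]), array([274.2609, 142.9618]))
```

Emit:
jog_arm(increments=[[[0, 0, -0.03, 0, 0, 0], [0, 0, 0, 0, 0, 0]]])

```text
time: 26.65
ee_pos: [0.5735, 0.0979, 0.1564]
eef_rot: [3.138, 0.0, 0.122]
contact_force: [-5.1, -4.9, 6.0]
width: 0.142
grip_force: 30.0
```

Emit:
jog_arm(increments=[[[0, 0, 0, 0, 0, 0], [0, 0, 0, 0, 0, 0], [0, 0, 0, 0, 0, 0], [0, 0, 0, 0, 0, 0], [0, 0, -0.1, 0, 0, 0], [0, 0, -0.3, 0, 0, 0], [0, 0, -0.4, 0, 0, 0], [0, 0, -0.4, 0, 0, 0], [0, 0.3, -0.3, 0, 0, 0], [0, 0.4, 0, 0, 0, 0], [0, 0.4, 0, 0, 0, 0], [0, 0, 0, 0, 0, 0]]], gripper=0.5)

```text
time: 27.85
ee_pos: [0.5877, -0.0167, 0.3066]
eef_rot: [3.136, -0.001, 0.113]
contact_force: [0.2, -0.2, -0.1]
width: 0.502
grip_force: 0.0
```

```bash
python3 - <<'E'
from t import *
to(env,[.559,.2165,.24],.119)
D=env.read_camera("side"); S=env.read_camera("scene"); u=[]
m0=np.array([.5675,.148]); y=np.radians(96.9); xb=np.array([np.cos(y),np.sin(y)]); yb=np.array([-xb[1],xb[0]])
for c,r in((S,(385,150,440,215)),(D,(235,110,320,170))):
    b,s,ce=big(mask(c,(0,170,110),(6,255,255),r)); u.append(axisends(b)); print(s,u[-1][0])
p,e1,e2=tri(S,u[0][0],D,u[1][0]); print("bar tri",p,e1,e2,(p[:2]-m0)@xb)
W=env.read_camera("wrist"); h=mask(W,(5,150,130),(18,255,255),(0,0,640,270)); n,l,s,ce=cv2.connectedComponentsWithStats(h)
for i in range(1,n):
    if s[i,4]>40:
        q=plane(W,ce[i],.125)[:2]
        if abs((q-m0)@yb)<.05: print("fin",s[i],(q-m0)@xb,(q-m0)@yb)
b,s,ce=big(mask(W,(0,170,110),(6,255,255),(0,0,640,270))); ax=axisends(b); print("bar",s)
for z in(.18,.19): A,B=plane(W,ax[1],z),plane(W,ax[2],z); print(((A+B)[:2]/2-m0)@xb,np.linalg.norm(A-B))
E
```

```text
t 27.85 pos [ 0.5877 -0.0167  0.3066] rot [ 3.136 -0.001  0.113] F [ 0.2 -0.2 -0.1] w 0.502 0.0
shift/100mm now [-0.023 -2.353  0.654] in goal axes [-0.008 -2.35   0.666] turn/45 [ 0.006 -0.002 -0.008]
[395 168  20  34 162] [404.642  184.3457]
[257 136  43  13 107] [278.028  141.8505]
bar tri [0.5745 0.0959 0.1827] 0.09208446316324946 0.05619680658095831 -0.05255505195902661
fin [246 182  22   8 172] -0.07594556568905457 -0.0025159635260394073
bar [214 151  17  93 856]
-0.04931931320035801 0.10664397748376746
-0.052894524311336094 0.10315207411658686
```

```bash
python3 -c "
from bench import env
print(env.finish_job())"
```

```text
the job is handed in; nothing more can be done
None
```

I handed the job in at about 28 s of the 72 s allowed. My camera measurements put the lever fully shut and the tray home to within about 1 mm. The pod sat level in the tray when I last saw it, before insertion; it, the jars, the mug and the spoon got no final check, and no verdict came back.

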